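Tip the tube into the jig and flip the strap over it

TASK

Get the tube ready for brazing: push over the tube that stands in the jig's channel so that it lies flat along the channel, then flip the open hinged strap over it and press the strap fully down onto its rest post. Only push, with the fingertips or the outside of the fingers: never take the tube or the strap between the fingers, do not lift the tube, and leave the other things on the bench and jig where they are.

Things in the scene. Friction and masses are not known exactly. Their poses are not given: they have to be found in the camera images.
- jig: Fixed jig: dark steel base plate 170 (x) x 240 (y) x 12 mm, origin at the centre of its underside on the bench, z up. An aluminium channel runs along its y; the tube stands in it near the -y (heel) end and is to be tipped towards +y. Two hinge cheeks for the strap stand on the +x side (x 38 to 54, y = -16 and 26 mm, 64 mm high), a steel rest post on the -x side.
- channel (a point): Centre of the channel's floor, at jig x = 0, y = 6 mm, 12 mm above the bench. Rails: inner faces at jig x = +-23.5 mm, outer at +-31.5 mm. Heel stop: inner face at jig y = -88, outer -98 mm. Nose stop: inner face at y = 100, outer 110 mm. Rails and stops are all 34 mm above the bench.
- rest_post (a point): Centre of the top of the rest post (12 x 20 mm), at jig x = -43, y = 5 mm, 55.5 mm above the bench; the shut strap lies on it.
- tube: Loose steel tube, 42 mm diameter, 110 mm long, 0.2 to 0.35 kg, standing on the jig plate (z = 12 mm) near jig x = 0, y = -62 mm, 2 to 3 mm clear of the rails. Its ends are closed and dark. Origin: centre of its lower end, z along its axis. Pushed 60 to 95 mm above the plate it tips, and past 21 degrees it falls by itself; it then lies between the rails, its axis 33 mm above the bench.
- tube_mid (a point): Middle of the tube, on its axis, 55 mm from either end.
- strap (a joint): Angle of the hinged strap, rad: 0 = shut, level, on the rest post, 1.5 mm above the lying tube; 1.57 = upright; starts at 1.75 to 2.1, leaning outwards to the jig's +x; 2.3 = stop. The hinge is stiff (0.13 N m of friction, 1.5 to 3 N at the strap's end): the strap stays where it is left and must be pushed the whole way.
- strap_hinge (a point): On the strap's hinge axis, which is parallel to the jig's y, at jig x = 46, y = 5 mm, 58.5 mm above the bench; mid-width of the strap.
- strap_tip (a point): Middle of the strap's free end. The strap is a flat steel bar, 96 mm from hinge axis to end, 28 mm wide, 6 mm thick (3 mm either side of this point). Turns with it: x along the strap towards the hinge, y along the hinge axis, z across its thickness (up when shut). Shut: at jig x = -50, y = 5 mm, 58.5 mm above the bench, upper face at 61.5 mm.
- stub: Bystander: short steel tube stub, 52 mm diameter, 55 mm high, standing on the bench at the jig's -x side. Origin at the centre of its underside.
- flux: Bystander: jar, 56 mm diameter, 70 mm high, standing on the bench beyond the jig's +y end. Origin at the centre of its underside.
- nut: Bystander: brass ring nut, 28 mm across, 14 mm high, lying on the jig plate at the -x, +y corner. Origin at the centre of its underside.
- wrench: Bystander: steel wrench about 170 mm long, lying on the bench at the jig's +x side, origin near its middle, x along it.
- screwdriver: Bystander: screwdriver about 160 mm long, lying on the bench at the jig's -x side, origin near its middle, x along it.
- brush: Bystander: brush about 190 mm long, lying on the bench to the right of the jig, origin near its middle, x along it.
- flange: Bystander: flat square steel flange, 80 x 80 x 10 mm with holes, lying on the bench to the left of the jig. Origin at the centre of its underside.
Not all that is in view belongs to the job. What is shaped like the tube but orange or turquoise is not meant.

How it is judged (in metres and radians):
On the way, in this order (a step that is already met when the one before it is completed fails the run):
1. the tube lies at rest along the channel while the strap is still open (above 1.0 rad) (angle between tube's own z axis and vertical between 1.45 and 1.69 rad and angle between the z axis of tube and the y axis of jig, either way round below 0.15 rad and x of tube_mid in the frame of jig between -0.008 and 0.008 m and y of tube_mid in the frame of jig between -0.042 and 0.055 m and z of tube_mid in the frame of jig between 0.027 and 0.039 m and linear speed of tube below 0.03 m/s and angular speed of tube below 0.4 rad/s and value of joint strap above 1 rad), for 0.2 s.
2. the strap is flipped over the lying tube and fully down (angle between tube's own z axis and vertical between 1.45 and 1.69 rad and angle between the z axis of tube and the y axis of jig, either way round below 0.15 rad and x of tube_mid in the frame of jig between -0.008 and 0.008 m and y of tube_mid in the frame of jig between -0.042 and 0.055 m and z of tube_mid in the frame of jig between 0.027 and 0.039 m and linear speed of tube below 0.03 m/s and angular speed of tube below 0.4 rad/s and value of joint strap below 0.06 rad), for 0.2 s.
At the end, for the whole second after the job is handed in: Tube at rest in the channel: level and along it within about 7 degrees, its middle within 8 mm of the channel's centre line, at jig y -42 to +55 mm and 27 to 39 mm above the bench; the strap over it, within 0.06 rad of shut (all of step 2); the robot touches nothing.
It fails at once if the tube is lifted: its middle rises above 95 mm over the bench (it stands at 67 mm and passes about 71 mm when tipped) (height (world z) of tube_mid above 0.095 m).
It fails at once if the tube is taken between the fingers (the TCP is within the tube while the fingers press on it) (contact force between the fingers and tube above 1 N and x of the grasp point in the frame of tube between -0.012 and 0.012 m and y of the grasp point in the frame of tube between -0.012 and 0.012 m and z of the grasp point in the frame of tube between 0 and 0.112 m).
It fails at once if the strap is taken between the fingers (the TCP is within the strap while the fingers press on it) (contact force between the fingers and strap above 1 N and z of the grasp point in the frame of strap_tip between -0.003 and 0.003 m and x of the grasp point in the frame of strap_tip between -0.004 and 0.096 m and y of the grasp point in the frame of strap_tip between -0.016 and 0.016 m).
It fails at once if another thing on the bench or jig is shifted by more than 30 mm, or the jar or short stub is knocked over (distance of any of stub, flux, nut, wrench, screwdriver, brush, flange from where it was at the start of the episode above 0.03 m or angle between any of stub, flux's own z axis and vertical above 0.6 rad).
It also fails if it takes over 54 s, if anything falls off the work surface, if the arm or the gripper's body presses on something with over 40 N, if the wrist force passes 120 N, or if a joint passes its speed limit or range.

ROBOT

A 6-joint arm with a two-finger parallel gripper is mounted at the origin on the work surface. World frame = base frame: x ahead of the robot, y to its left, z up, the work surface at z = 0. Lengths are in mm, angles in rad, forces in N, time in s.
With the tool pointing down it reaches from about 300 to 1000 mm from the base axis. Payload 5.1 kg.
Tool frame: the origin (TCP) lies between the finger pads, 19 mm behind the fingertips; this is the grasp point; z points along the fingers, y is the line along which they close (so a half turn about z gives the same grasp; the last joint's range is limited). The gripper opens to 95 mm and grips with 3 to 60 N. Pads are 20 mm wide; open, the fingers measure 119 mm over their backs; the gripper's body (75 mm by 180 mm) begins 59 mm behind the grasp point.
Start: joints at [1.214, 0.124, 1.65, -0, 1.367, -0.083], TCP at [175.776, 625.769, 233.456] pointing down, gripper open.
Joint ranges: [-2.61, 2.61], [-1.02, 2.33], [0.03, 2.71], [-1.35, 4.49], [0.32, 2.68], [-2.91, 2.91]. Speed limits (rad/s): [2.57, 2.57, 3.14, 3.14, 3.14, 3.14].

INTERFACE

Orientations are given as a 3x3 rotation matrix whose columns are the frame's x, y, z axes.
In Python, from cell import ctrl gives the robot as it stands.
- The arm moves only by the shell command python3 -m inch 'ROWS'. ROWS is JSON, a list of rows, each an object with "dp": the shift along the tool's x, y, z scaled (see below), a list of three; "turn": the turn, a rotation vector about the tool's x, y, z scaled (see below), a list of three; "hand": the opening in per cent of the stroke, from 0 (shut) to 100 (fully open). In form: [{"dp": [dx, dy, dz], "turn": [wx, wy, wz], "hand": hand}, ...]. A call has exactly 8 rows; each row is the pose to reach, as a shift and turn from the pose commanded when the call began, along the tool's axes at that moment; what a row does not reach only later rows make up. The controller multiplies each number of a shift by 1 m and each number of a turn by 0.5 rad. A row lasts 1/8 s, in which the tool goes at most 62.5 mm and 10.7 degrees, less where a joint would pass 70% of its speed; a pose out of reach is approached as far as the arm can. A call with a number of a shift or a turn outside -1 to 1 is refused whole. A call with a gripper value outside its range is refused whole. The fingers move at their own pace and stop on an object; the grip force is fixed at half the most. Time passes only in rows, so rows that repeat a pose let the fingers close, or fill a call up. It gives the time, the measured TCP pose, the force, the opening and the grip force at its end, in the units of the state.
- ctrl.sense(): the state, without advancing time (a new reading comes with each control period).
- ctrl.read_camera(name): name is "scene" or "top" or "wrist"; returns a dict with "frame" (384x512x3 uint8, red, green, blue), "range_z" (384x512 float32, mm along the optical axis (not along the pixel's ray), 0 where there is no reading), "camera_matrix" (3x3 intrinsics, pixels), "R" (3x3) and "t" (3): a world point X has camera coordinates R X + t; the wrist camera has in their place "tool_from_camera" (4x4, takes a point from camera to tool coordinates, whose origin is the TCP and whose axes are the flange's). Camera axes: x right, y down, z forward; pixel columns grow to the right and rows downward; lengths in mm; the calibration is good to about 2 mm. A picture is of the moment at which its call begins: read the wrist's pose just before it.
- ctrl.hand_in(): hands the job in; it is judged then, once.
Trained networks look in the newest picture that a camera, given by its name, has taken for a name from the list of things; names that differ only in an ending like _2 or _b are one class to them, and where a whole thing is asked for, a point or a joint stands for the part that bears it (a point fixed in the world has none). Each returns a list of dicts, best first, with "conf" (0 to 1); they miss things now and then, are a little off and sometimes report something else, mostly with a low value. They report only what shows in the picture. A call takes as long as a camera call. They do not tell look-alikes from the thing itself.
- ctrl.look_for(camera, query): "centre" ([x, y, z] in mm, in the coordinates of the camera as it stood for that picture, good to about 4 mm: the middle of the surface that is visible of it).
- ctrl.outline_of(camera, query): "pixels" (384x512 bool, what is visible of it).
The state is a dict: "time": time; "qpos": joint angles; "qvel": joint speeds; "tau": joint torques, N m; "tool_pos": TCP position; "eef_rot": TCP orientation; "wrist_force": force on the tool from outside, world axes, zero at the start; "torque": the same for the moment, N m; "gripper_width": opening from 0.0 (shut) to 1.0 (fully open); "grip_force": force on a finger pad.
Only numpy, scipy, OpenCV 4.12 (cv2) and the standard library are available. Lean on these libraries where they do the work, as an engineer would, in place of code of your own. Each camera call takes 0.05 s, during which the arm holds its last target. There are 200 camera calls.

## Working session

There is one attempt and no reset: what is moved stays moved. The work goes in short steps, Python scripts to look and compute and a shell command to move; the robot and the scene stay as the last step left them, time stands still between calls to the robot, and variables do not carry over. Pictures are saved under pics/ and viewed, at most 10 in all, crops included, and the job is handed in when it is done.

```bash
ls; mkdir -p pics; cat > h.py <<'E'
from cell import ctrl
import numpy as np, cv2
def world(c):
    K=np.array(c["camera_matrix"]);z=c["range_z"];v,u=np.mgrid[:384,:512]
    P=np.stack([(u-K[0,2])*z/K[0,0],(v-K[1,2])*z/K[1,1],z],-1)
    W=(P-np.array(c["t"]))@np.array(c["R"])
    W[z==0]=np.nan
    return W
E
python3 - <<'E'
from h import *
for n in("scene","top"):
    c=ctrl.read_camera(n); cv2.imwrite(f"pics/{n}.png",c["frame"][...,::-1]); np.savez(f"{n}.npz",**c)
    R=np.array(c["R"]);t=np.array(c["t"])
    for q in("jig","tube","strap","stub","flux","nut"):
        for d in ctrl.look_for(n,q)[:3]:
            print(n,q,np.round(R.T@(np.array(d["centre"])-t)),round(d["conf"],2))
print(ctrl.sense())
E
```

```text
pics
scene jig [615. -47.  10.] 0.58
scene jig [452. -28.  46.] 0.15
scene tube [ 614. -111.   98.] 0.96
scene tube [ 681. -250.   79.] 0.73
scene tube [ 601. -256.  103.] 0.58
scene strap [632. -31. 109.] 0.56
scene stub [451. -27.  49.] 0.95
scene stub [499.   8.  23.] 0.75
scene stub [ 614. -112.   94.] 0.21
scene flux [508. 103.  52.] 0.79
scene nut [ 497. -201.   18.] 0.22
top jig [575. -41.  14.] 0.67
top tube [ 584. -244.  111.] 0.72
top tube [ 596. -108.  122.] 0.58
top tube [ 661. -243.  116.] 0.57
top strap [576. -45.  10.] 0.67
top stub [439. -25.  53.] 0.71
top flux [495. 104.  70.] 0.8
top flux [576. -45.  13.] 0.31
top nut [494.   5.  24.] 0.59
{'time': 0.7, 'qpos': array([ 1.21439051e+00,  1.23720090e-01,  1.65025693e+00,  2.73544436e-05,
        1.36750442e+00, -8.25845221e-02]), 'qvel': array([ 8.73101410e-04, -3.97897083e-04, -1.94349057e-03, -1.06770471e-03,
        1.89498347e-03, -4.30797358e-05]), 'tau': array([ 1.94459564e-03, -4.17423141e+01, -3.60141349e+01,  7.75492284e-02,
        4.27416957e-02, -1.71864826e-05]), 'tool_pos': array([175.78122257, 625.78616621, 233.53347014]), 'eef_rot': array([[-9.62743110e-01,  2.70417647e-01,  1.36947137e-05],
       [ 2.70417646e-01,  9.62743104e-01,  1.13569239e-04],
       [ 1.75266352e-05,  1.13041295e-04, -9.99999993e-01]]), 'wrist_force': array([-0.42595051,  0.82918987,  0.33985974]), 'torque': array([-0.00143658, -0.0042722 , -0.02423919]), 'grip_force': 0.0, 'gripper_width': 0.999641111261348}
```

View pics/scene.png

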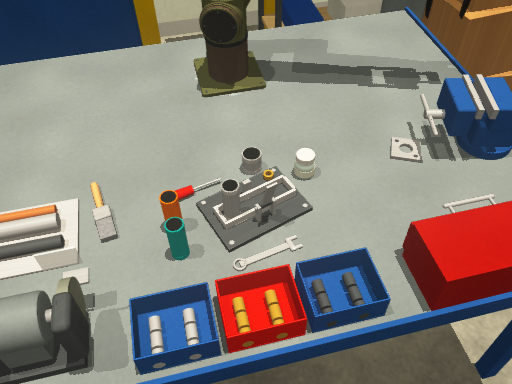

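View pics/top.png

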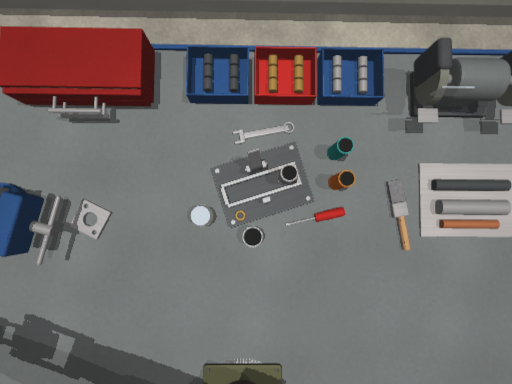

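```bash
python3 - <<'E'
from h import *
W=world(np.load("top.npz"))
x,y,z=W[...,0],W[...,1],W[...,2]
reg=(x>450)&(x<720)&(y>-190)&(y<120)
# rails/stops at z~34
for lo,hi,nm in((30,38,"rails"),(8,16,"plate"),(60,68,"cheeks"),(52,59,"post"),(118,128,"tubetop")):
    m=(reg&(z>lo)&(z<hi)).astype(np.uint8)
    n,l,s,c=cv2.connectedComponentsWithStats(m)
    for i in range(1,n):
        if s[i,4]>15:
            p=W[l==i]; r=cv2.minAreaRect(p[:,:2].astype(np.float32)); print(nm,s[i,4],np.round(r[0]),np.round(r[1]),round(r[2],1),"z",np.round(np.median(p[:,2]),1))
E
```

```text
rails 19 [ 630. -127.] [11. 20.] 16.4 z 34.5
rails 532 [577. -45.] [ 63. 207.] 18.1 z 34.3
plate 36 [710.   2.] [27. 18.] 32.5 z 9.4
plate 3234 [579. -51.] [170. 241.] 18.1 z 12.4
plate 952 [577. -45.] [ 46. 188.] 18.1 z 12.3
plate 27 [496.   8.] [13. 13.] 0.7 z 12.5
plate 18 [ 484. -165.] [ 5. 25.] 14.0 z 15.0
cheeks 94 [621. -32.] [16. 57.] 17.9 z 64.1
post 39 [536. -60.] [11. 19.] 18.9 z 56.1
post 92 [459. -26.] [15. 43.] 0.6 z 55.7
tubetop 22 [635. -26.] [ 5. 26.] 12.4 z 123.9
tubetop 239 [ 598. -110.] [41. 39.] 89.8 z 122.6
```

The scene picture shows the jig with the grey tube standing at about (230,190) and the strap leaning out at (265,205). The orange and turquoise look-alikes are at (171,205) and (177,238). The top view shows the jig centred near (262,185), with its +x axis turned about 18° from world x. I can head for the tube now.

```bash
python3 -m inch '[{"dp":[-0.03,-0.03,0],"turn":[0,0,0.12],"hand":0},{"dp":[-0.07,-0.07,0],"turn":[0,0,0.25],"hand":0},{"dp":[-0.11,-0.11,0],"turn":[0,0,0.38],"hand":0},{"dp":[-0.15,-0.15,0],"turn":[0,0,0.5],"hand":0},{"dp":[-0.19,-0.19,0],"turn":[0,0,0.63],"hand":0},{"dp":[-0.23,-0.23,0],"turn":[0,0,0.75],"hand":0},{"dp":[-0.27,-0.27,0],"turn":[0,0,0.88],"hand":0},{"dp":[-0.31,-0.31,0],"turn":[0,0,1],"hand":0}]'
cat >> h.py <<'E'
a=np.radians(18.15); J=np.array([[np.cos(a),-np.sin(a),0],[np.sin(a),np.cos(a),0],[0,0,1]]); O=np.array([579,-51,0])
def goto(pj):
    s=ctrl.sense(); R=s["eef_rot"]; p=O+J@np.array(pj,float)
    Rt=np.stack([J[:,1],J[:,0],[0,0,-1]],1)
    from scipy.spatial.transform import Rotation as Q
    print("jig now",np.round(J.T@(s["tool_pos"]-O)),"dp",np.round(R.T@(p-s["tool_pos"])/1000,4),"turn",np.round(Q.from_matrix(R.T@Rt).as_rotvec()/.5,3),"t",s["time"])
E
python3 - <<'E'
from h import *
for n in("top","scene"):
    P=(world(np.load(n+".npz"))-O)@J
    m=(P[...,2]>72)&(P[...,0]>30)&(P[...,0]<120)&(abs(P[...,1]-5)<25)
    p=P[m]; print(n,len(p),p.min(0),p.max(0))
    if len(p)>5:
        d=np.median(p,0)-[46,5,58.5]; th=np.arctan2(p[:,2]-58.5,46-p[:,0]); print(np.percentile(th,[10,50,90]),np.median(p,0))
goto([0,-112,233])
E
```

```text
time: 1.7
tool_pos: [391.0, 241.9, 233.9]
eef_rot: [[-0.714, 0.7, 0.001], [0.7, 0.714, 0.001], [-0.0, 0.001, -1.0]]
wrist_force: [-0.1, -0.2, 0.5]
gripper_width: 0.213
grip_force: 0.0
top 192 [45.26330472 -8.89369287 72.47944923] [ 74.098241    18.9939293  153.75776765]
[1.71642224 1.7937512  1.83151151] [ 60.33290697   5.47269003 120.79701889]
scene 188 [ 48.42308278 -10.16549643  72.9438115 ] [ 75.45377455  19.30610772 152.67282886]
[1.82814051 1.87103734 1.90592591] [ 63.96921295   2.84162868 117.80489897]
jig now [-87. 337. 234.] dp [-0.4387 -0.1291  0.0009] turn [0.003 0.    0.957] t 1.7
```

```bash
python3 -m inch '[{"dp":[-0.055,-0.016,0],"turn":[0,0,0.12],"hand":0},{"dp":[-0.11,-0.032,0],"turn":[0,0,0.24],"hand":0},{"dp":[-0.165,-0.048,0],"turn":[0,0,0.36],"hand":0},{"dp":[-0.22,-0.065,0],"turn":[0,0,0.48],"hand":0},{"dp":[-0.275,-0.081,0],"turn":[0,0,0.6],"hand":0},{"dp":[-0.33,-0.097,0],"turn":[0,0,0.72],"hand":0},{"dp":[-0.385,-0.113,0],"turn":[0,0,0.84],"hand":0},{"dp":[-0.439,-0.129,0],"turn":[0,0,0.957],"hand":0}]' ; python3 - <<'E'
from h import *
goto([0,-112,109])
E
```

```text
time: 2.7
tool_pos: [615.1, -157.4, 233.7]
eef_rot: [[-0.311, 0.95, 0.001], [0.95, 0.311, -0.0], [-0.0, 0.001, -1.0]]
wrist_force: [0.5, 0.5, 0.5]
gripper_width: 0.004
grip_force: 0.0
jig now [   1. -112.  234.] dp [ 0.0004 -0.0012  0.1247] turn [ 0.001  0.    -0.001] t 2.7
```

```bash
python3 -m inch '[{"dp":[0,-0.001,0.04],"turn":[0,0,0],"hand":0},{"dp":[0,-0.001,0.08],"turn":[0,0,0],"hand":0},{"dp":[0,-0.001,0.11],"turn":[0,0,0],"hand":0},{"dp":[0,-0.001,0.125],"turn":[0,0,0],"hand":0},{"dp":[0.004,-0.001,0.125],"turn":[0,0,0],"hand":0},{"dp":[0.008,-0.001,0.125],"turn":[0,0,0],"hand":0},{"dp":[0.012,-0.001,0.125],"turn":[0,0,0],"hand":0},{"dp":[0.014,-0.001,0.125],"turn":[0,0,0],"hand":0}]' && python3 -m inch '[{"dp":[0.005,0,0],"turn":[0,0,0],"hand":0},{"dp":[0.01,0,0],"turn":[0,0,0],"hand":0},{"dp":[0.015,0,0],"turn":[0,0,0],"hand":0},{"dp":[0.02,0,0],"turn":[0,0,0],"hand":0},{"dp":[0.025,0,0],"turn":[0,0,0],"hand":0},{"dp":[0.03,0,0],"turn":[0,0,0],"hand":0},{"dp":[0.035,0,0],"turn":[0,0,0],"hand":0},{"dp":[0.04,0,0],"turn":[0,0,0],"hand":0}]'
python3 - <<'E'
from h import *
c=ctrl.read_camera("scene"); cv2.imwrite("pics/s2.png",cv2.resize(c["frame"][110:270,150:340,::-1],None,fx=3,fy=3))
goto([0,-112,109])
P=(world(c)-O)@J; m=(abs(P[...,0])<19)&(P[...,1]>-85)&(P[...,1]<98)&(P[...,2]>40)&(P[...,2]<135); p=P[m]
print(len(p),p.min(0),p.max(0))
E
```

```text
time: 3.7
tool_pos: [609.4, -142.4, 109.7]
eef_rot: [[-0.314, 0.95, 0.002], [0.95, 0.314, -0.001], [-0.001, 0.001, -1.0]]
wrist_force: [-0.9, -0.3, -0.9]
gripper_width: 0.001
grip_force: 0.0
time: 4.7
tool_pos: [596.2, -104.2, 108.3]
eef_rot: [[-0.313, 0.95, -0.0], [0.95, 0.313, 0.0], [0.0, -0.0, -1.0]]
wrist_force: [-0.6, -0.5, 0.6]
gripper_width: 0.006
grip_force: 0.0
jig now [ -0. -55. 108.] dp [-0.0566  0.0001 -0.0007] turn [-0.001 -0.001  0.004] t 4.75
410 [-18.25599051 -69.37779396  40.19524545] [ 18.96654351  48.5976984  130.81585473]
```

View pics/s2.png

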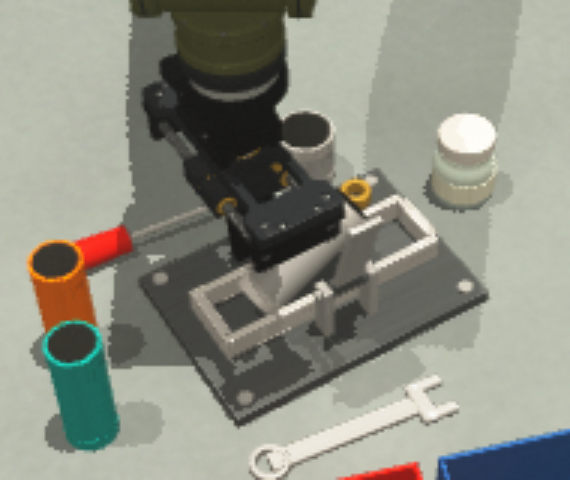

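The tube, at about (300,270) in the crop, is tilting over and falling towards +y. I'll raise the tool and check that it has come to rest.

```bash
python3 -m inch '[{"dp":[0,0,-0.03],"turn":[0,0,0],"hand":0},{"dp":[0,0,-0.07],"turn":[0,0,0],"hand":0},{"dp":[0,0,-0.11],"turn":[0,0,0],"hand":0},{"dp":[0,0,-0.13],"turn":[0,0,0],"hand":0},{"dp":[0.02,0.035,-0.13],"turn":[0,0,0],"hand":0},{"dp":[0.04,0.07,-0.13],"turn":[0,0,0],"hand":0},{"dp":[0.06,0.1,-0.13],"turn":[0,0,0],"hand":0},{"dp":[0.06,0.11,-0.13],"turn":[0,0,0],"hand":0}]'
python3 - <<'E'
from h import *
c=ctrl.read_camera("scene"); cv2.imwrite("pics/s3.png",cv2.resize(c["frame"][110:270,150:340,::-1],None,fx=3,fy=3))
goto([110,5,125])
P=(world(c)-O)@J; m=(abs(P[...,0])<19)&(P[...,1]>-85)&(P[...,1]<98)&(P[...,2]>40)&(P[...,2]<135); p=P[m]
print(len(p),p.min(0),p.max(0))
m=(P[...,2]>72)&(P[...,2]<160)&(P[...,0]>30)&(P[...,0]<100)&(abs(P[...,1]-5)<25); p=P[m]
print(len(p),p.min(0),p.max(0))
E
```

```text
time: 5.75
tool_pos: [682.4, -11.5, 237.0]
eef_rot: [[-0.315, 0.949, -0.002], [0.949, 0.315, 0.0], [0.001, -0.002, -1.0]]
wrist_force: [-0.9, -0.6, -0.2]
gripper_width: 0.005
grip_force: 0.0
jig now [111.   5. 237.] dp [ 0.0004 -0.0007  0.1121] turn [-0.002 -0.001  0.007] t 5.8
414 [-18.94950365 -39.25641924  40.07950409] [16.94155137 71.83394253 57.78908153]
187 [47.18208858 -9.56636066 72.27883017] [ 75.50056055  19.9427035  152.39944987]
```

View pics/s3.png

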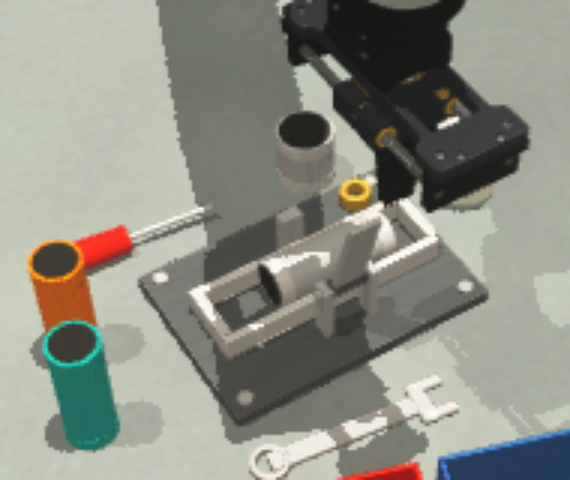

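The tube lies in the channel, from y −40 to 71 mm, with its near end at (270,280) in the crop. The strap is still open at (355,250), and the tool is beside it. Next I go down on the outside of the strap and swing it over.

```bash
python3 -m inch '[{"dp":[0,0,0.04],"turn":[0,0,0.007],"hand":0},{"dp":[0,0,0.075],"turn":[0,0,0.007],"hand":0},{"dp":[0,0,0.088],"turn":[0,0,0.007],"hand":0},{"dp":[0,-0.01,0.088],"turn":[0,0,0.007],"hand":0},{"dp":[0,-0.02,0.088],"turn":[0,0,0.007],"hand":0},{"dp":[0,-0.03,0.087],"turn":[0,0,0.007],"hand":0},{"dp":[0,-0.04,0.086],"turn":[0,0,0.007],"hand":0},{"dp":[0,-0.05,0.085],"turn":[0,0,0.007],"hand":0}]'
python3 - <<'E'
from h import *
goto([61,5,152.5]); goto([-17,5,80.5])
E
```

```text
time: 6.8
tool_pos: [634.7, -29.1, 155.0]
eef_rot: [[-0.31, 0.951, 0.003], [0.951, 0.31, -0.0], [-0.001, 0.003, -1.0]]
wrist_force: [1.7, -0.2, 2.6]
gripper_width: 0.005
grip_force: 0.9
jig now [ 60.   3. 155.] dp [0.0015 0.0012 0.0025] turn [ 0.005  0.002 -0.003] t 6.8
jig now [ 60.   3. 155.] dp [ 0.0015 -0.077   0.0743] turn [ 0.005  0.002 -0.003] t 6.8
```

```bash
python3 -m inch '[{"dp":[0.001,-0.015,0.002],"turn":[0,0,0],"hand":0},{"dp":[0.001,-0.028,0.005],"turn":[0,0,0],"hand":0},{"dp":[0.001,-0.038,0.009],"turn":[0,0,0],"hand":0},{"dp":[0.001,-0.047,0.014],"turn":[0,0,0],"hand":0},{"dp":[0.001,-0.054,0.02],"turn":[0,0,0],"hand":0},{"dp":[0.001,-0.061,0.027],"turn":[0,0,0],"hand":0},{"dp":[0.001,-0.067,0.035],"turn":[0,0,0],"hand":0},{"dp":[0.001,-0.072,0.044],"turn":[0,0,0],"hand":0}]'
python3 - <<'E'
from h import *
c=ctrl.read_camera("scene"); cv2.imwrite("pics/s4.png",cv2.resize(c["frame"][110:270,150:340,::-1],None,fx=3,fy=3))
goto([-17,5,80.5])
E
```

```text
time: 7.8
tool_pos: [565.3, -50.3, 108.7]
eef_rot: [[-0.31, 0.951, -0.001], [0.951, 0.31, -0.0], [0.0, -0.001, -1.0]]
wrist_force: [-0.4, -0.4, 1.1]
gripper_width: 0.007
grip_force: 0.6
jig now [-14.   5. 107.] dp [-0.0004 -0.0029  0.0266] turn [-0.006 -0.002 -0.004] t 7.85
```

View pics/s4.png

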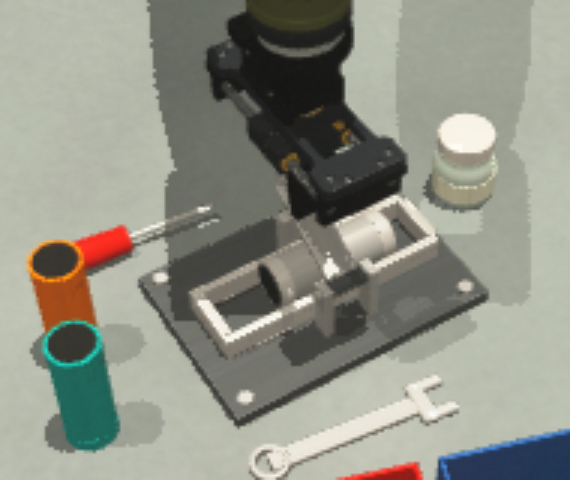

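The strap, at (310,235) in the crop, is already over the tube and partly down under the fingertips. Now I press it the rest of the way.

```bash
python3 -m inch '[{"dp":[0,-0.002,0.006],"turn":[0,0,0],"hand":0},{"dp":[0,-0.004,0.012],"turn":[0,0,0],"hand":0},{"dp":[0,-0.006,0.018],"turn":[0,0,0],"hand":0},{"dp":[0,-0.007,0.023],"turn":[0,0,0],"hand":0},{"dp":[0,-0.007,0.026],"turn":[0,0,0],"hand":0},{"dp":[0,-0.007,0.028],"turn":[0,0,0],"hand":0},{"dp":[0,-0.007,0.029],"turn":[0,0,0],"hand":0},{"dp":[0,-0.007,0.029],"turn":[0,0,0],"hand":0}]'
python3 -c "
from h import *
goto([-17,5,80.5])"
```

```text
time: 8.85
tool_pos: [559.1, -52.4, 80.5]
eef_rot: [[-0.31, 0.951, -0.0], [0.951, 0.31, -0.0], [0.0, -0.0, -1.0]]
wrist_force: [-1.3, -0.7, 1.7]
gripper_width: -0.0
grip_force: 1.0
jig now [-19.   5.  81.] dp [0.0001 0.0024 0.    ] turn [-0.001 -0.    -0.004] t 8.85
```

```bash
python3 -m inch '[{"dp":[0,0,0.0005],"turn":[0,0,0],"hand":0},{"dp":[0,0,0.001],"turn":[0,0,0],"hand":0},{"dp":[0,0,0.0015],"turn":[0,0,0],"hand":0},{"dp":[0,0,0.002],"turn":[0,0,0],"hand":0},{"dp":[0,0,0.0025],"turn":[0,0,0],"hand":0},{"dp":[0,0,0.003],"turn":[0,0,0],"hand":0},{"dp":[0,0,0.003],"turn":[0,0,0],"hand":0},{"dp":[0,0,0.003],"turn":[0,0,0],"hand":0}]'
```

```text
time: 9.85
tool_pos: [559.2, -52.4, 80.3]
eef_rot: [[-0.31, 0.951, -0.001], [0.951, 0.31, -0.0], [0.0, -0.001, -1.0]]
wrist_force: [-8.8, 0.6, 17.2]
gripper_width: 0.006
grip_force: 8.6
```

The force rose to 17 N while z stayed put, so the strap is on its post. I'll retract and check.

```bash
python3 -m inch '[{"dp":[0,0,-0.005],"turn":[0,0,0],"hand":0},{"dp":[0,0,-0.03],"turn":[0,0,0],"hand":0},{"dp":[0,0,-0.06],"turn":[0,0,0],"hand":0},{"dp":[0,0,-0.1],"turn":[0,0,0],"hand":0},{"dp":[0,-0.04,-0.14],"turn":[0,0,0],"hand":0},{"dp":[0,-0.08,-0.16],"turn":[0,0,0],"hand":0},{"dp":[0,-0.12,-0.16],"turn":[0,0,0],"hand":0},{"dp":[0,-0.12,-0.16],"turn":[0,0,0],"hand":0}]'
python3 - <<'E'
from h import *
c=ctrl.read_camera("scene"); cv2.imwrite("pics/s5.png",cv2.resize(c["frame"][110:270,150:340,::-1],None,fx=3,fy=3))
P=(world(c)-O)@J; m=(P[...,0]<40)&(P[...,0]>-52)&(abs(P[...,1]-5)<10)&(P[...,2]>56)&(P[...,2]<90); p=P[m]
print(len(p),np.polyfit(p[:,0],p[:,2],1),np.median(p,0))
m=(abs(P[...,0])<19)&(P[...,1]>-85)&(P[...,1]<98)&(abs(P[...,1]-5)>18)&(P[...,2]>40)&(P[...,2]<135); p=P[m]
print(len(p),p.min(0),p.max(0))
E
```

```text
time: 10.85
tool_pos: [443.9, -89.9, 237.4]
eef_rot: [[-0.308, 0.951, 0.002], [0.951, 0.308, -0.0], [-0.001, 0.001, -1.0]]
wrist_force: [-0.6, 0.6, 0.0]
gripper_width: 0.005
grip_force: 0.0
222 [4.59545993e-03 6.08955879e+01] [-6.06466709  5.55818509 60.81367926]
351 [-18.03036613 -39.5671234   40.19136174] [17.89245855 72.96652115 57.56861981]
```

View pics/s5.png

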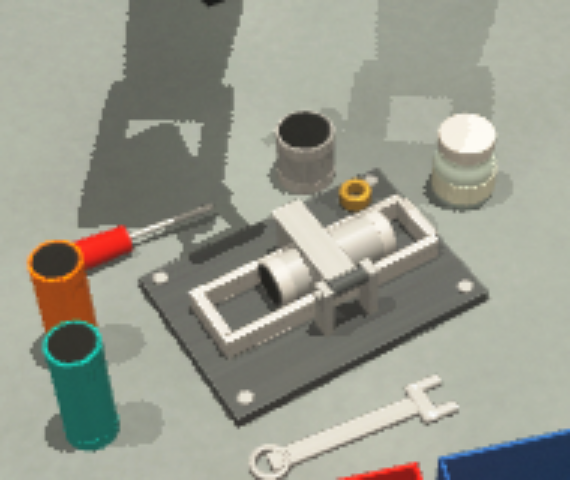

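The strap lies level over the tube, from (295,210) to (345,280) in the crop, with a slope of about 0.005 rad. The bystanders are where they were and the arm is clear, so I'm handing in.

```bash
python3 -c "
from cell import ctrl
print(ctrl.hand_in())"
```

```text
the job is handed in; nothing more can be done
None
```

I tipped the tube flat into the channel, pressed the strap fully down onto its post (level to about 0.005 rad), and handed the job in with the arm clear; hand-in returned no verdict.

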